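Lay the bearing block down and push it home for gauging

TASK

The aluminium bearing block with the raised collar round its bore stands on end on the granite inspection plate. Using pushes only, never lifting it off the plate, tip it over away from its collar so that it lies flat on the plate with the collar facing up, then push it along the plate until the end that was its top sits squarely flush against the steel backstop. Leave everything else where it is.

Things in the scene. Friction and masses are not known exactly. Their poses are not given: they have to be found in the camera images.
- block: Aluminium bearing block, 0.5 to 0.75 kg, 100 mm tall, 80 mm wide (its y), 36 mm thick (its x), with a 44 mm through bore at mid-height. On its -x face a raised dark-steel collar (60 mm across, 5 mm high, reaching 80 mm up) and four small dark bolt holes. Stands on end, collar roughly to the robot. Origin: centre of its lower end; z up. Pushed along +x near its top it tips past about 20 degrees.
- block_center (a point): Middle of the block, halfway up its 100 mm and halfway through its 36 mm; 18 mm above the plate when the block lies flat.
- block_collar (a point): Centre of the collar's outer face, 23 mm from the block's middle towards -x; 41 mm above the plate when the block lies collar up.
- block_top (a point): Centre of the block's upper end face (100 mm from its origin along its z): this end must come against the backstop.
- plate: Black granite plate, fixed, 310 mm along its x, 480 mm along its y, 50 mm high, so its top is at z = 0.05. Origin: centre of its underside; its x points away from the robot, to the backstop, give or take 0.15 rad.
- backstop (a point): Middle of the backstop's face at the plate's top (125 mm from the plate's centre along its x). The backstop is a steel bar along the plate's far side, 30 mm high above the plate, 20 mm thick, 360 mm long along the plate's y; its face looks back to the robot. Axes: the plate's axes.
- twin_bore: Bystander: aluminium block with two small 20 mm bores and no collar, 85 mm tall, 70 mm wide, 45 mm thick, standing loose on the plate beside the bearing block, to its left or right. Origin: centre of its underside.
- spacer: Bystander: steel ring lying on the plate between the two-bore block and the backstop, 56 mm across, 20 mm high. Origin: centre of its underside.
- ring_a: Bystander: large turned steel ring on the table left of the plate, 140 mm across, 35 mm high, the lower one of a stack of two. Origin: centre of its underside.
- ring_b: Bystander: the upper ring of that stack, the same size. Origin: centre of its underside.
- can: Bystander: blue can on the table, left, 66 mm across, 170 mm high. Origin: centre of its underside.
- plug: Bystander: steel plug gauge standing on the table right of the plate, 48 mm foot, 22 mm handle, 110 mm high. Origin: centre of its underside.
- driver: Bystander: screwdriver with a black handle lying on the table to the right. Origin: on its underside near the middle.
There are look-alikes about, which are no part of the job. Leave any brown or red look-alike of the block alone.

How it is judged:
By the outcome, as a careful person would: the job done as asked, in the order asked, and still so for the second after the job is handed in, with the robot touching nothing.
It also fails if it takes over 45 s, if anything falls off the work surface, if the arm or the gripper's body presses on something with over 40 N, if the wrist force passes 120 N, or if a joint passes its speed limit or range.

ROBOT

A 6-joint arm with a two-finger parallel gripper is mounted at the origin on the work surface. World frame = base frame: x ahead of the robot, y to its left, z up, the work surface at z = 0. Lengths are in m, angles in rad, forces in N, time in s.
With the tool pointing down it reaches from about 0.35 to 0.975 m from the base axis. Payload 4.9 kg.
Tool frame: the origin (TCP) lies at the very end of the fingers, on their centre line; the grasp point (between the pads) lies 19 mm behind it; z points along the fingers, y is the line along which they close (so a half turn about z gives the same grasp; the last joint's range is limited). The gripper opens to 85 mm and grips with 20 to 120 N. Pads are 22 mm wide; open, the fingers measure 114 mm over their backs; the gripper's body (76 mm by 85 mm) begins 54 mm behind the grasp point. The pads swing forward as they close: fully open they stand 13 mm farther back than shut.
Start: joints at [1.063, 0.053, 1.613, -0, 1.476, -0.119], TCP at [0.237, 0.578, 0.231] pointing down, gripper open.
Joint ranges: [-3.01, 3.01], [-1.01, 2.22], [0.06, 2.58], [-1.02, 4.17], [0.09, 2.62], [-3.14, 3.14]. Speed limits (rad/s): [2.57, 2.57, 3.14, 3.14, 3.14, 3.14].

INTERFACE

Orientations are given as a unit quaternion [w, x, y, z].
In Python, from rig import arm, imaging, finish_job gives the robot as it stands.
- The arm moves only by the shell command python3 -m creep 'ROWS'. ROWS is a JSON object of lists of equal length, an entry for each row: "translation": the shift along the tool's x, y, z normalised to -1 to 1, where 1 is 2.5 cm, a list of three; "rotation": the turn, a rotation vector about the tool's x, y, z normalised to -1 to 1, where 1 is 8 degrees, a list of three; "jaw": the opening, from -1 (shut) to 1 (fully open). A call has 1 to 20 rows; each row shifts and turns the commanded pose from where the row before left it, along the tool's axes as they then stand; what a row does not reach is not made up. A row lasts 1/10 s, in which the tool goes at most 50 mm and 8.59 degrees, less where a joint would pass 70% of its speed; a pose out of reach is approached as far as the arm can. A call with a number of a shift or a turn outside -1 to 1 is refused whole. A call with a gripper value outside its range is refused whole. The fingers move at their own pace and stop on an object; the grip force is fixed at half the most. Time passes only in rows, so rows that do not move let the fingers close. It gives the time, the measured TCP pose, the force, the opening and the grip force at its end, in the units of the state.
- arm.observe(): the state, without advancing time (a new reading comes with each control period).
- imaging.capture(name): name is "scene" or "top"; returns the picture (384x512x3 uint8, red, green, blue); there is no depth.
- imaging.camera_info(name): a dict with "intrinsics" (3x3 intrinsics, pixels), "k1" (the pictures are not rectified: a ray, as slopes to the right and down, at radius r is drawn at 1 + k1 r^2 times it, then the intrinsics apply), "world_from_camera" (4x4, takes a point from camera to world coordinates). Camera axes: x right, y up, looking along -z (the intrinsics and any distortion apply to the point x, -y, -z); pixel columns grow to the right and rows downward; lengths in m; the calibration is good to about 2 mm. A picture is of the moment at which its call begins. camera_info takes no time and is no camera call.
- finish_job(): hands the job in; it is judged then, once.
Trained networks look in the newest picture that a camera, given by its name, has taken for a name from the list of things; names that differ only in an ending like _2 or _b are one class to them, and where a whole thing is asked for, a point or a joint stands for the part that bears it (a point fixed in the world has none). Each returns a list of dicts, best first, with "confidence" (0 to 1); they miss things now and then, are a little off and sometimes report something else, mostly with a low value. They report only what shows in the picture. A call takes as long as a camera call. They do not tell look-alikes from the thing itself.
- imaging.find_in(camera, label): "bbox" ([left, top, right, bottom] in pixels, round what is visible of it).
The state is a dict: "time_s": time; "joint_pos": joint angles; "joint_velocities": joint speeds; "tau": joint torques, N m; "tcp_pos": TCP position; "eef_rot": TCP orientation; "ft_force": force on the tool from outside, world axes, zero at the start; "wrist_torque": the same for the moment, N m; "finger_gap": finger opening in m; "gripper_force": force on a finger pad.
Only numpy, scipy, OpenCV 4.12 (cv2) and the standard library are available. Lean on these libraries where they do the work, as an engineer would, in place of code of your own. Each camera call takes 0.05 s, during which the arm holds its last target. There are 200 camera calls.

## Working session

There is one attempt and no reset: what is moved stays moved. The work goes in short steps, Python scripts to look and compute and a shell command to move; the robot and the scene stay as the last step left them, time stands still between calls to the robot, and variables do not carry over. Pictures are saved under pics/ and viewed, at most 10 in all, crops included, and the job is handed in when it is done.

```bash
mkdir -p pics; cat > h.py <<'E'
import numpy as np, cv2, json
from rig import arm, imaging
def ray(cam,u,v):
    i=imaging.camera_info(cam);K=np.array(i["intrinsics"]);T=np.array(i["world_from_camera"]);k=i["k1"]
    d=np.array([(u-K[0,2])/K[0,0],(v-K[1,2])/K[1,1]]);s=d.copy()
    for _ in range(30): s=d/(1+k*(s@s))
    return T[:3,3],T[:3,:3]@np.array([s[0],-s[1],-1])
def at(cam,u,v,z):
    o,d=ray(cam,u,v);return o+d*(z-o[2])/d[2]
def px(cam,P):
    i=imaging.camera_info(cam);K=np.array(i["intrinsics"]);T=np.array(i["world_from_camera"]);k=i["k1"]
    c=T[:3,:3].T@(np.array(P)-T[:3,3]);s=np.array([c[0],-c[1]])/-c[2];s=s*(1+k*(s@s))
    return K[:2,:2]@s+K[:2,2]
def save(im,n): cv2.imwrite("pics/"+n,im[:,:,::-1])
E
python3 - <<'E'
from h import *
a=imaging.capture("scene");b=imaging.capture("top");save(a,"s0.png");save(b,"t0.png")
for c in("scene","top"):
  print(c,np.round(imaging.camera_info(c)["world_from_camera"],3).tolist())
  for n in("block","plate","twin_bore","spacer"):
    print(n,[(np.round(x["bbox"]).tolist(),round(x["confidence"],2)) for x in imaging.find_in(c,n)])
print({k:np.round(v,3).tolist() for k,v in arm.observe().items()})
E
```

```text
scene [[0.596, -0.606, 0.528, 1.297], [0.803, 0.439, -0.403, -0.546], [0.012, 0.664, 0.748, 1.138], [0.0, 0.0, 0.0, 1.0]]
block [([235.0, 125.0, 251.0, 159.0], 0.93), ([241.0, 158.0, 272.0, 194.0], 0.92), ([275.0, 244.0, 308.0, 276.0], 0.73), ([274.0, 128.0, 299.0, 162.0], 0.71), ([307.0, 148.0, 328.0, 189.0], 0.62)]
plate [([152.0, 154.0, 323.0, 291.0], 0.79)]
twin_bore [([212.0, 223.0, 230.0, 242.0], 0.57), ([350.0, 120.0, 374.0, 163.0], 0.22)]
spacer [([212.0, 222.0, 233.0, 242.0], 0.49), ([243.0, 155.0, 270.0, 191.0], 0.35)]
top [[-0.024, 0.989, -0.145, 0.338], [-1.0, -0.026, -0.016, 0.0], [-0.019, 0.145, 0.989, 1.699], [0.0, 0.0, 0.0, 1.0]]
block [([235.0, 204.0, 258.0, 215.0], 0.72), ([188.0, 226.0, 212.0, 240.0], 0.71), ([184.0, 187.0, 204.0, 201.0], 0.69), ([222.0, 246.0, 237.0, 269.0], 0.67), ([265.0, 120.0, 285.0, 147.0], 0.58)]
plate [([216.0, 153.0, 345.0, 236.0], 0.73), ([238.0, 200.0, 262.0, 215.0], 0.5)]
twin_bore [([293.0, 202.0, 312.0, 217.0], 0.7)]
spacer [([299.0, 180.0, 310.0, 190.0], 0.5)]
{'time_s': 0.5, 'joint_pos': [1.063, 0.053, 1.613, -0.0, 1.476, -0.119], 'joint_velocities': [0.0, -0.001, -0.002, 0.001, -0.003, -0.001], 'tau': [-0.0, -39.321, -37.003, -0.0, 0.001, 0.0], 'tcp_pos': [0.237, 0.578, 0.231], 'eef_rot': [-0.0, 0.193, 0.981, -0.0], 'ft_force': [0.106, -0.474, 0.202], 'wrist_torque': [0.011, 0.021, -0.027], 'gripper_force': 0.0, 'finger_gap': 0.085}
```

View pics/s0.png

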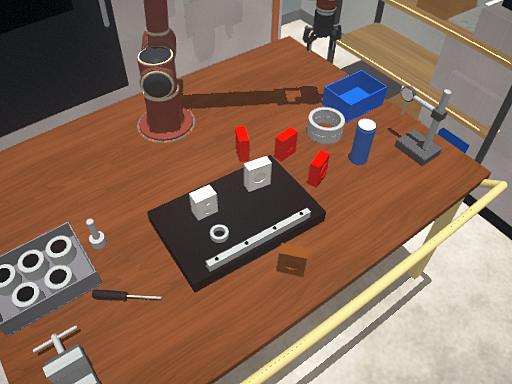

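View pics/t0.png

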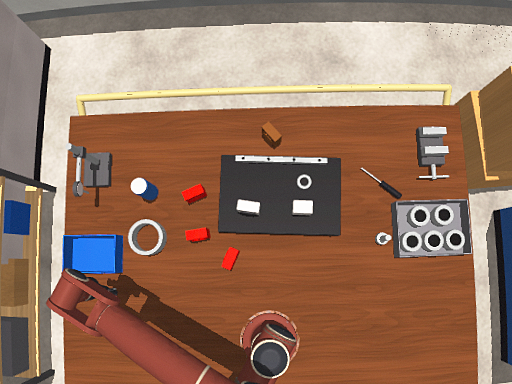

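The two light blocks are on the plate. The candidates for the block are:
- light block at scene (257,174), top (247,208)
- two-bore light block at scene (203,202), top (303,208)
- red ones at scene (242,142), (286,144) and (318,168)
- brown one at scene (291,262)

By the description it should be the light one at scene (257,174). I'll check it in a close crop.

```bash
python3 - <<'E'
from h import *
a=cv2.imread("pics/s0.png");b=cv2.imread("pics/t0.png")
A=cv2.resize(a[145:225,180:280],(800,640)[:1]+(640,),interpolation=cv2.INTER_CUBIC)[:, :]
A=cv2.resize(a[145:225,180:280],(400,320),interpolation=cv2.INTER_CUBIC)
C=cv2.resize(b[148:223,225:325],(400,300),interpolation=cv2.INTER_CUBIC)
B=cv2.resize(b[195:225,225:325],(800,240),interpolation=cv2.INTER_CUBIC)
C=cv2.resize(C,(400,320))
cv2.imwrite("pics/c0.png",np.vstack([np.hstack([A,C]),B]))
# plate corners by threshold of dark in top view
from numpy.linalg import norm
g=b.max(2); m=(g<60).astype(np.uint8); m[:140]=0;m[245:]=0;m[:,:205]=0;m[:,355:]=0
n,l,s,_=cv2.connectedComponentsWithStats(m);i=1+s[1:,4].argmax();print(s[i])
p=np.argwhere(l==i)[:,::-1].astype(np.float32);r=cv2.minAreaRect(p);print(r,cv2.boxPoints(r).tolist())
for q in cv2.boxPoints(r): print(np.round(at("top",*q,.05),4))
# light blocks
w=((b.min(2)>150)).astype(np.uint8);w[:140]=0;w[245:]=0;w[:,:205]=0;w[:,355:]=0
n,l,s,c=cv2.connectedComponentsWithStats(w)
for i in range(1,n):
  if s[i,4]>20:
    r=cv2.minAreaRect(np.argwhere(l==i)[:,::-1].astype(np.float32));print(s[i],np.round(c[i],1),r)
E
```

```text
[ 221  155  120   38 1850]
((280.4065856933594, 173.76876831054688), (119.60832977294922, 34.871482849121094), 1.6365771293640137) [[220.1288604736328, 189.48941040039062], [221.12477111816406, 154.63214111328125], [340.684326171875, 158.04812622070312], [339.68841552734375, 192.9053955078125]]
[0.595  0.1769 0.05  ]
[0.7365 0.1716 0.05  ]
[ 0.7096 -0.3073  0.05  ]
[ 0.5688 -0.2957  0.05  ]
[235 155  93   8 448] [279.8 158.9] ((281.0075988769531, 158.71072387695312), (92.12599182128906, 5.471789360046387), 1.5074357986450195)
[297 175  15  14  96] [303.6 181.6] ((304.0000305175781, 181.50001525878906), (13.435027122497559, 13.435027122497559), 45.0)
[237 199  23  14 236] [247.9 205.7] ((247.83999633789062, 205.61997985839844), (22.203153610229492, 10.60660171508789), 8.13010311126709)
[293 200  20  14 259] [302.5 206.1] ((302.5, 206.5), (13.0, 19.0), 90.0)
```

View pics/c0.png

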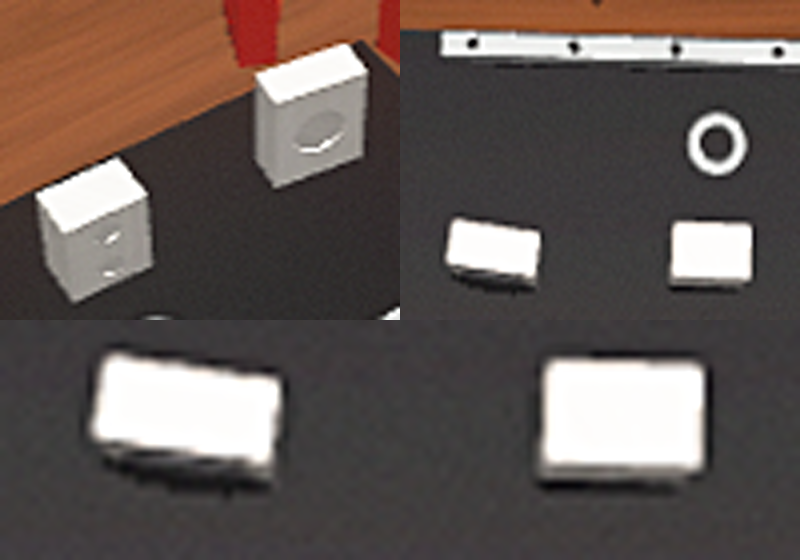

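Top view: the block with the single big bore and the dark collar edge on its robot side is at top (247,208). The other, at (303,208), has two small bores and is the bystander. So the choice is right. Next I measure precisely.

```bash
python3 - <<'E'
from h import *
from scipy.optimize import least_squares
b=cv2.cvtColor(cv2.imread("pics/t0.png"),cv2.COLOR_BGR2GRAY).astype(float)
def edge(col,r0,r1,up):
    d=np.diff(b[r0:r1,col])*(1 if up else -1);d[d<15]=0
    return r0+.5+(d*np.arange(len(d))).sum()/d.sum() if d.sum()>0 else np.nan
for nm,r0,r1,up in(("far",150,158,True),("near",159,168,False)):
    c=np.arange(240,324,3);e=np.array([edge(k,r0+(0),r1,up) for k in c]);ok=~np.isnan(e);
    P=np.array([at("top",u,v,.08) for u,v in zip(c[ok],e[ok])])
    f=np.polyfit(P[:,1],P[:,0],1);res=P[:,0]-np.polyval(f,P[:,1]);print(nm,f,"rms",res.std(),ok.sum())
    if nm=="near":print(np.round(e,1))
for u in(235,327): print("barend",at("top",u+(0.5 if u>300 else -.5),159,.08))
def T(x,y):return (225+(x+.5)/8-.5,195+(y-320+.5)/8-.5)
def S(x,y):return (180+(x+.5)/4-.5,145+(y+.5)/4-.5)
def model(p):
    c,s=np.cos(p[2]),np.sin(p[2])
    L=[(.018,.04),(.018,-.04),(-.018,-.04),(-.018,.04)]
    return [(p[0]+c*a-s*q,p[1]+s*a+c*q,.15) for a,q in L]
# top-corners order: far-left, far-right, near-right, near-left
t=[T(106,353),T(282,376),T(273,462),T(92,440)]
s=[S(368,70),S(268,105),S(255,73),S(347,42)]
for nm,q in(("top",t),("scene",s)):
    W=np.array([at(nm,*x,.15) for x in q]);print(nm,np.round(W,3).tolist(),"w",np.linalg.norm(W[0]-W[1]),np.linalg.norm(W[3]-W[2]),"t",np.linalg.norm(W[1]-W[2]),np.linalg.norm(W[0]-W[3]))
    f=least_squares(lambda p:np.ravel([px(nm,m)-np.array(x) for m,x in zip(model(p),q)]),[.6,.05,0]);print(nm,np.round(f.x,4),"cost",f.cost)
f=least_squares(lambda p:np.ravel([px(nm,m)-np.array(x) for nm,q in(("top",t),("scene",s)) for m,x in zip(model(p),q)]),[.6,.05,0]);print("both",np.round(f.x,4),f.cost)
for n,u,v,z in(("twin",302.5,206,.135),("spacer",304,181.5,.07)):print(n,at("top",u,v,z))
E
```

```text
far [0.04507535 0.71976322] rms 0.0008746913523767266 28
near [0.05225842 0.69744168] rms 0.0006934799725786226 28
[160.6 160.7 160.7 160.9 161.  161.1 161.2 161.3 161.3 161.6 161.5 161.6
 161.6 161.6 161.7 161.9 161.7 162.  162.5 162.2 162.3 162.4 162.5 162.6
 162.6 162.6 162.2 162.3]
barend [0.71006416 0.11586123 0.08      ]
barend [ 0.70024831 -0.24940663  0.08      ]
top [[0.543, 0.101, 0.15], [0.53, 0.02, 0.15], [0.491, 0.025, 0.15], [0.503, 0.108, 0.15]] w 0.0822305008665111 0.08417876199843159 t 0.040106251601458386 0.04095171758437084
top [ 0.5167  0.0633 -0.1517] cost 1.1566555579376616
scene [[0.541, 0.103, 0.15], [0.526, 0.016, 0.15], [0.492, 0.029, 0.15], [0.506, 0.109, 0.15]] w 0.08821259318432456 0.08190490110872571 t 0.036590615976978325 0.03550543820780528
scene [ 0.5163  0.0643 -0.2113] cost 1.695688876644167
both [ 0.5166  0.0638 -0.18  ] 3.4257074893038486
twin [ 0.51132646 -0.13878854  0.135     ]
spacer [ 0.61474508 -0.15417488  0.07      ]
```

```bash
python3 -m creep '{"translation":[[0,0,0],[0,0,0],[-0.6,-1,0],[-0.6,-1,0],[-0.6,-1,0],[-0.6,-1,0],[-0.6,-1,0],[-0.6,-1,0],[-0.6,-1,0],[-0.6,-1,0],[-0.6,-1,0],[-0.6,-1,0],[-0.6,-1,0],[-0.6,-1,0],[-0.6,-1,0],[-0.6,-1,0],[-0.6,-1,0],[-0.6,-1,0],[-0.6,-1,0],[0,0,0]],"rotation":[[0,0,-0.82],[0,0,-0.82],[0,0,0],[0,0,0],[0,0,0],[0,0,0],[0,0,0],[0,0,0],[0,0,0],[0,0,0],[0,0,0],[0,0,0],[0,0,0],[0,0,0],[0,0,0],[0,0,0],[0,0,0],[0,0,0],[0,0,0],[0,0,0]],"jaw":[0.2,0.2,0.2,0.2,0.2,0.2,0.2,0.2,0.2,0.2,0.2,0.2,0.2,0.2,0.2,0.2,0.2,0.2,0.2,0.2]}'
```

```text
time_s: 2.5
tcp_pos: [0.4219, 0.1159, 0.2316]
eef_rot: [0.0, 0.082, 0.997, -0.0]
ft_force: [-0.3, 0.5, 0.9]
finger_gap: 0.0511
gripper_force: 0.0
```

```bash
python3 -m creep '{"translation":[[-0.65,-0.71,0],[-0.65,-0.72,0],[0,0,0.94],[0,0,0.94],[0,0,0.93],[0,0,0.93],[-0.4,0,0],[-0.4,0,0],[0,0,0],[0,0,0]],"rotation":[[0,0,0],[0,0,0],[0,0,0],[0,0,0],[0,0,0],[0,0,0],[0,0,0],[0,0,0],[0,0,0],[0,0,0]],"jaw":[0.2,0.2,0.2,0.2,0.2,0.2,0.2,0.2,0.2,0.2]}'
python3 - <<'E'
from h import *
a=imaging.capture("scene");b=imaging.capture("top")
A=cv2.resize(a[125:225,190:290],(400,400),interpolation=cv2.INTER_CUBIC);B=cv2.resize(b[150:250,200:300],(400,400),interpolation=cv2.INTER_CUBIC)
save(np.hstack([A,B]),"c1.png")
E
```

```text
time_s: 3.5
tcp_pos: [0.4686, 0.0746, 0.1396]
eef_rot: [0.001, 0.08, 0.997, 0.0]
ft_force: [0.8, 0.3, -0.0]
finger_gap: 0.0511
gripper_force: 0.0
```

View pics/c1.png

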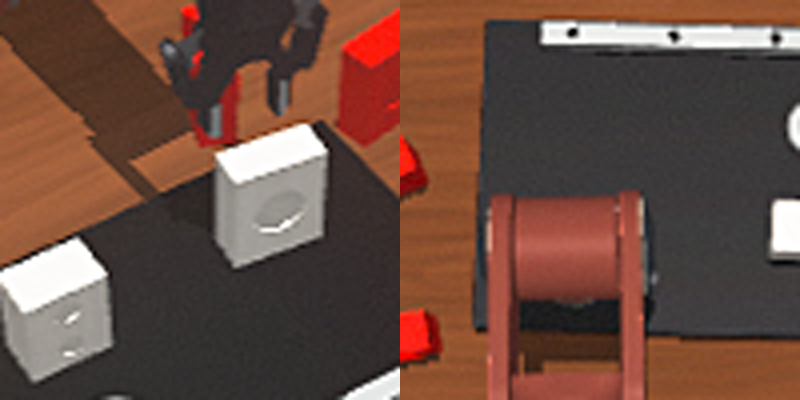

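```bash
python3 - <<'E'
from h import *
t=np.array([.4686,.0746,0]);y=np.array([.16,.987,0])
for s in(-.032,.032):
  for z in(.14,.145,.155): print(s,z,np.round((px("scene",t+y*s+[0,0,z])-[190,125])*4))
E
```

```text
-0.032 0.14 [208. 133.]
-0.032 0.145 [208. 129.]
-0.032 0.155 [207. 120.]
0.032 0.14 [278. 108.]
0.032 0.145 [278. 104.]
0.032 0.155 [278.  95.]
```

Crop: the fingertips at about (212,137) and (281,114) are at z ≈ 0.138, just behind the block's upper band and above the collar. Now I push.

```bash
python3 -m creep '{"translation":[[-0.3,0,0],[-0.2,0,0],[-0.2,0,0],[-0.2,0,0],[-0.2,0,0],[-0.2,0,0],[-0.2,0,-0.02],[-0.2,0,-0.02]],"rotation":[[0,0,0],[0,0,0],[0,0,0],[0,0,0],[0,0,0],[0,0,0],[0,0,0],[0,0,0]],"jaw":[0.2,0.2,0.2,0.2,0.2,0.2,0.2,0.2]}'
python3 - <<'E'
from h import *
a=imaging.capture("scene")
save(cv2.resize(a[125:225,190:290],(400,400),interpolation=cv2.INTER_CUBIC),"c2.png")
E
```

```text
time_s: 4.4
tcp_pos: [0.5096, 0.0677, 0.1388]
eef_rot: [0.0, 0.08, 0.997, 0.0]
ft_force: [0.2, 0.4, -0.1]
finger_gap: 0.051
gripper_force: 0.2
```

View pics/c2.png

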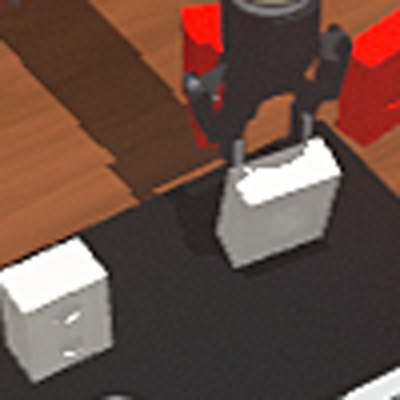

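The block is tilting about its far bottom edge, base at (235,265) unmoved, fingers on its upper edge. I keep pushing.

```bash
python3 -m creep '{"translation":[[-0.2,0,-0.03],[-0.2,0,-0.03],[-0.2,0,-0.03],[-0.2,0,-0.03],[-0.2,0,-0.03],[-0.2,0,-0.03],[0,0,0],[0,0,0],[0,0,0],[0,0,0],[0,0,0]],"rotation":[[0,0,0],[0,0,0],[0,0,0],[0,0,0],[0,0,0],[0,0,0],[0,0,0],[0,0,0],[0,0,0],[0,0,0],[0,0,0]],"jaw":[0.2,0.2,0.2,0.2,0.2,0.2,0.2,0.2,0.2,0.2,0.2]}'
python3 - <<'E'
from h import *
a=imaging.capture("scene");b=imaging.capture("top");save(a,"s3.png");save(b,"t3.png")
A=cv2.resize(a[145:245,190:290],(400,400),interpolation=cv2.INTER_CUBIC);B=cv2.resize(b[150:250,200:300],(400,400),interpolation=cv2.INTER_CUBIC)
save(np.hstack([A,B]),"c3.png")
E
```

```text
time_s: 5.55
tcp_pos: [0.5386, 0.063, 0.1433]
eef_rot: [-0.0, 0.08, 0.997, 0.0]
ft_force: [-0.5, 0.2, 0.3]
finger_gap: 0.051
gripper_force: 0.0
```

View pics/c3.png

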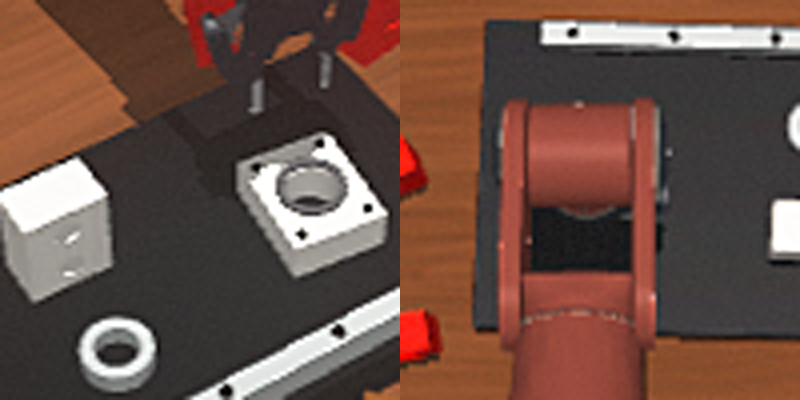

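It lies flat, collar up: top-face corners at crop (236,162), (325,135), (388,213), (297,252). I measure its pose and plan the push.

```bash
cat > fit.py <<'E'
from h import *
from scipy.optimize import least_squares
def fit(q):  # pixel corners of top face: nearR, nearL, farL, farR
    M=np.array([(-.05,-.04),(-.05,.04),(.05,.04),(.05,-.04)])
    def mod(p):
        c,s=np.cos(p[2]),np.sin(p[2]);return [(p[0]+c*a-s*b,p[1]+s*a+c*b,.086) for a,b in M]
    f=least_squares(lambda p:np.ravel([px("scene",m)-np.array(x) for m,x in zip(mod(p),q)]),[.58,.05,0]);return f.x,f.fun
E
python3 - <<'E'
from fit import *
S=lambda x,y:(190+(x+.5)/4-.5,145+(y+.5)/4-.5)
q=[S(236,162),S(325,135),S(388,213),S(297,252)]
x,r=fit(q);print(np.round(x,4),np.round(r,1))
W=[at("scene",*k,.086) for k in q];print(np.round(W,3).tolist())
c=np.array([np.cos(x[2]),np.sin(x[2])]);n=x[:2]-.05*c;f=x[:2]+.05*c;print("near",n,"far",f,"gap",.698+.049*f[1]-f[0])
# backstop edges in scene at z .08 : check prediction vs picture
a=cv2.imread("pics/s3.png")
for y in(.1,.05,0,-.05,-.2):
    p=px("scene",(.698+.049*y,y,.08));p2=px("scene",(.718+.049*y,y,.08));cv2.circle(a,tuple(np.int32(np.round(p*16))),8,(0,0,255),-1,shift=4);cv2.circle(a,tuple(np.int32(np.round(p2*16))),8,(0,255,0),-1,shift=4)
cv2.imwrite("pics/c4.png",cv2.resize(a[195:275,200:330],(780,480),interpolation=cv2.INTER_CUBIC))
E
```

```text
[ 0.59    0.0516 -0.157 ] [ 0.4  0.7 -0.1 -0.8 -0.3  0.5  0.  -0.3]
[[0.531, 0.021, 0.086], [0.55, 0.097, 0.086], [0.645, 0.085, 0.086], [0.634, 0.004, 0.086]]
near [0.54066033 0.059439  ] far [0.63943049 0.04380395] gap 0.06071589897133711
```

View pics/c4.png

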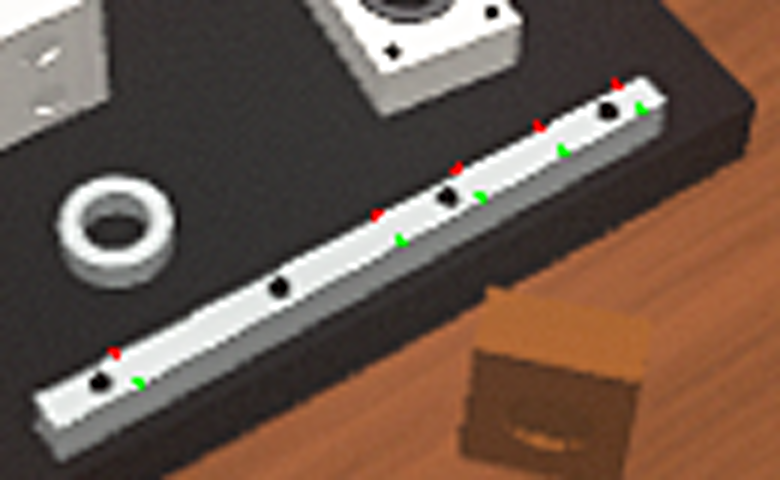

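```bash
python3 -m creep '{"translation":[[0.84,0,0],[0.84,0,0],[0,-0.34,0.3],[0,0,0.95],[0,0,0.95],[0,0,0.7],[0,0,0.35],[0,0,0],[0,0,0]],"rotation":[[0,0,0],[0,0,0],[0,0,-0.81],[0,0,0],[0,0,0],[0,0,0],[0,0,0],[0,0,0],[0,0,0]],"jaw":[0.2,0.2,0.2,0.2,0.2,0.2,0.2,0.2,0.2]}'
```

```text
time_s: 6.55
tcp_pos: [0.4965, 0.0613, 0.0628]
eef_rot: [0.001, 0.023, 1.0, -0.0]
ft_force: [-0.6, -0.2, -0.0]
finger_gap: 0.0515
gripper_force: 0.0
```

```bash
python3 -m creep '{"translation":[[-0.4,0,0],[-0.2,0,0],[-0.2,0,0],[-0.2,0,0],[-0.2,0,0],[-0.2,0,0],[-0.2,0,0],[-0.2,0,0],[-0.2,0,0],[-0.2,0,0],[-0.2,0,0],[-0.2,0,0],[-0.2,0,0],[-0.2,0,0],[-0.1,0,0],[0,0,0]],"rotation":[[0,0,0],[0,0,0],[0,0,0],[0,0,0],[0,0,0],[0,0,0],[0,0,0],[0,0,0],[0,0,0],[0,0,0],[0,0,0],[0,0,0],[0,0,0],[0,0,0],[0,0,0],[0,0,0]],"jaw":[0.2,0.2,0.2,0.2,0.2,0.2,0.2,0.2,0.2,0.2,0.2,0.2,0.2,0.2,0.2,0.2]}'
python3 - <<'E'
from h import *
a=imaging.capture("scene");save(a,"s5.png")
save(cv2.resize(a[165:265,210:330],(720,600),interpolation=cv2.INTER_CUBIC),"c5.png")
E
```

```text
time_s: 8.15
tcp_pos: [0.5742, 0.0576, 0.0623]
eef_rot: [0.001, 0.023, 1.0, -0.0]
ft_force: [0.2, -0.6, -0.8]
finger_gap: 0.0512
gripper_force: 0.1
```

View pics/c5.png

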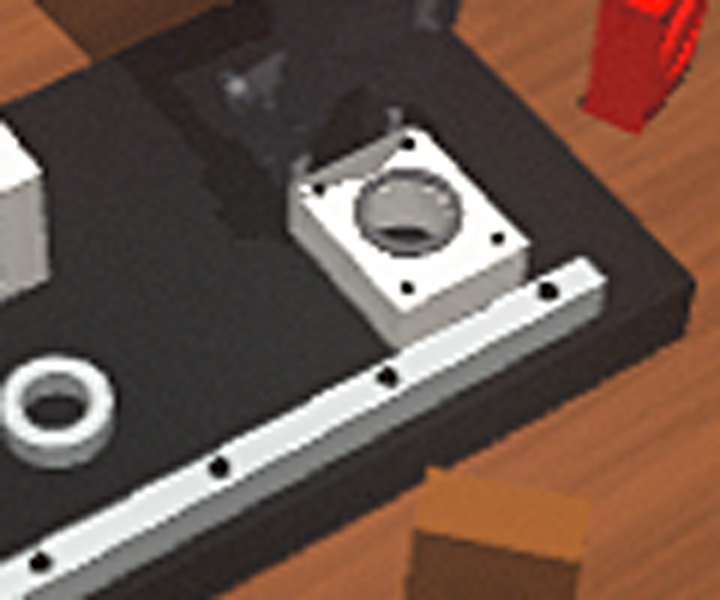

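The block is squared up to the bar: its far edge (405,308)–(528,243) is nearly parallel to it, with about 15 mm left. I close the gap gently.

```bash
python3 -m creep '{"translation":[[-0.1,0,0],[-0.1,0,0],[-0.1,0,0],[-0.1,0,0],[-0.06,0,0],[-0.04,0,0],[0,0,0]],"rotation":[[0,0,0],[0,0,0],[0,0,0],[0,0,0],[0,0,0],[0,0,0],[0,0,0]],"jaw":[0.2,0.2,0.2,0.2,0.2,0.2,0.2]}'
python3 -m creep '{"translation":[[-0.04,0,0],[-0.04,0,0]],"rotation":[[0,0,0],[0,0,0]],"jaw":[0.2,0.2]}'
```

```text
time_s: 8.9
tcp_pos: [0.5861, 0.0571, 0.062]
eef_rot: [0.0, 0.023, 1.0, 0.0]
ft_force: [-3.4, 0.9, 1.3]
finger_gap: 0.0513
gripper_force: 1.2
time_s: 9.1
tcp_pos: [0.5878, 0.057, 0.062]
eef_rot: [-0.0, 0.023, 1.0, -0.0]
ft_force: [-3.6, -0.2, 2.8]
finger_gap: 0.0512
gripper_force: 1.7
```

```bash
python3 -m creep '{"translation":[[-0.04,0,0],[-0.04,0,0]],"rotation":[[0,0,0],[0,0,0]],"jaw":[0.2,0.2]}'
python3 -m creep '{"translation":[[-0.04,0,0]],"rotation":[[0,0,0]],"jaw":[0.2]}'
python3 -m creep '{"translation":[[0,0,0]],"rotation":[[0,0,0]],"jaw":[0.2]}'
```

```text
time_s: 9.3
tcp_pos: [0.5898, 0.0569, 0.062]
eef_rot: [-0.0, 0.023, 1.0, -0.0]
ft_force: [-2.8, 0.5, 2.1]
finger_gap: 0.0514
gripper_force: 1.7
time_s: 9.4
tcp_pos: [0.5909, 0.0568, 0.062]
eef_rot: [-0.0, 0.023, 1.0, 0.0]
ft_force: [-4.4, -0.1, 1.9]
finger_gap: 0.0513
gripper_force: 1.6
time_s: 9.5
tcp_pos: [0.591, 0.0568, 0.0619]
eef_rot: [0.0, 0.023, 1.0, -0.0]
ft_force: [-2.5, 0.0, 0.6]
finger_gap: 0.0513
gripper_force: 1.1
```

```bash
for i in 1 2; do :; done; python3 -m creep '{"translation":[[-0.04,0,0]],"rotation":[[0,0,0]],"jaw":[0.2]}' | grep -E "tcp|force"
python3 -m creep '{"translation":[[-0.04,0,0]],"rotation":[[0,0,0]],"jaw":[0.2]}' | grep -E "tcp|force"
python3 -m creep '{"translation":[[-0.02,0,0]],"rotation":[[0,0,0]],"jaw":[0.2]}' | grep -E "tcp|force"
```

```text
tcp_pos: [0.5913, 0.0568, 0.062]
ft_force: [-8.1, 0.3, 4.8]
gripper_force: 3.6
tcp_pos: [0.5913, 0.0568, 0.062]
ft_force: [-11.8, 0.3, 8.1]
gripper_force: 5.8
tcp_pos: [0.5913, 0.0568, 0.062]
ft_force: [-12.5, -0.3, 8.5]
gripper_force: 6.3
```

```bash
python3 -m creep '{"translation":[[-0.04,0,0],[-0.02,0,0],[0,0,0]],"rotation":[[0,0,0],[0,0,0],[0,0,0]],"jaw":[0.2,0.2,0.2]}'
python3 - <<'E'
from h import *
print(np.round(arm.observe()["wrist_torque"],2))
a=imaging.capture("scene");save(a,"s6.png")
save(cv2.resize(a[175:250,230:330],(800,600),interpolation=cv2.INTER_CUBIC),"c6.png")
E
```

```text
time_s: 10.1
tcp_pos: [0.5913, 0.0569, 0.062]
eef_rot: [-0.005, 0.023, 1.0, -0.0]
ft_force: [-17.5, -1.0, 11.7]
finger_gap: 0.0512
gripper_force: 8.6
[ 0.03  2.57 -0.1 ]
```

View pics/c6.png

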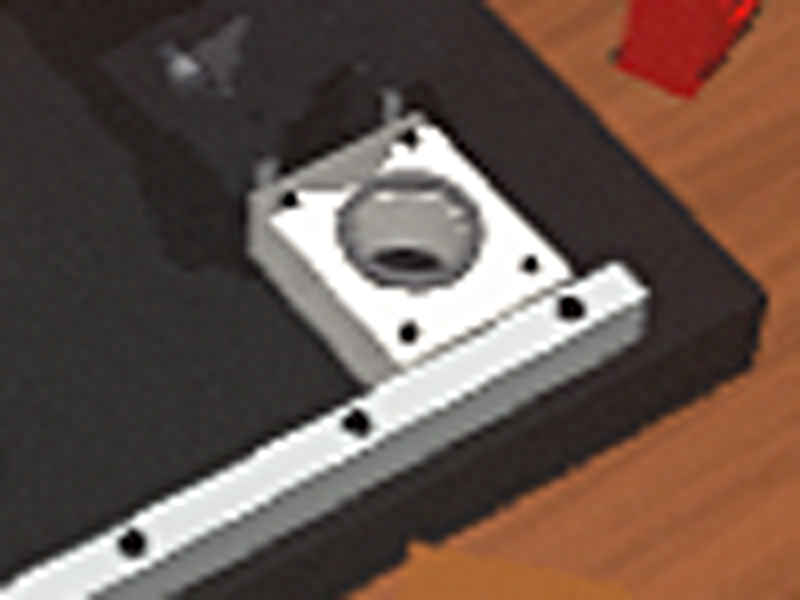

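The end is pressed on the bar with an even line along its whole width. The near-zero yaw moment shows the load is centred, so it is seated. I back off straight, raise, and check once more.

```bash
python3 -m creep '{"translation":[[0.1,0,0],[0.15,0,0],[0.3,0,0],[0.6,0,0],[0.8,0,0],[0.6,0,-0.3],[0,0,-0.9],[0,0,-1],[0,0,-1],[0,0,-1],[0,0,0],[0,0,0]],"rotation":[[0,0,0],[0,0,0],[0,0,0],[0,0,0],[0,0,0],[0,0,0],[0,0,0],[0,0,0],[0,0,0],[0,0,0],[0,0,0],[0,0,0]],"jaw":[0.2,0.2,0.2,0.2,0.2,0.2,0.2,0.2,0.2,0.2,0.2,0.2]}'
python3 - <<'E'
from h import *
a=imaging.capture("scene");b=imaging.capture("top")
A=cv2.resize(a[150:275,170:330],(800,625)[:1]+(600,),interpolation=cv2.INTER_CUBIC)
A=cv2.resize(a[170:260,220:320],(444,400),interpolation=cv2.INTER_CUBIC);B=cv2.resize(b[140:240,215:304],(356,400),interpolation=cv2.INTER_CUBIC)
save(np.hstack([A,B]),"c7.png")
E
```

```text
time_s: 11.35
tcp_pos: [0.5315, 0.0596, 0.1674]
eef_rot: [0.001, 0.023, 1.0, -0.0]
ft_force: [0.2, -0.0, 0.4]
finger_gap: 0.0514
gripper_force: 0.0
```

View pics/c7.png

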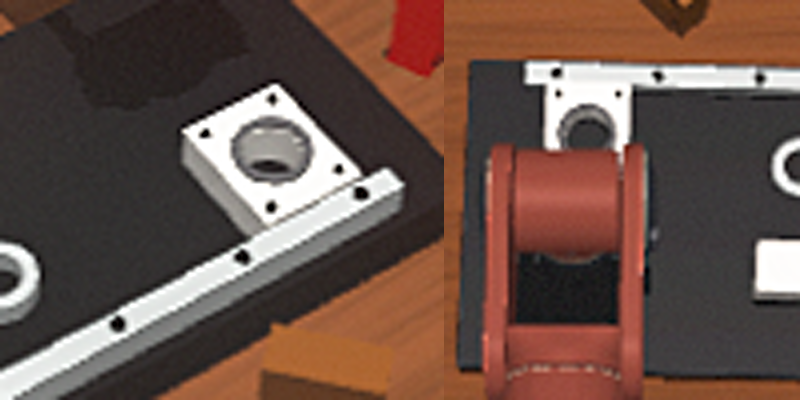

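The block lies collar up at crop (270,155), its end square and flush on the bar in both views. The spacer and two-bore block are where they were, and the robot is clear. I hand it in.

```bash
python3 -c "
from rig import finish_job
print(finish_job())"
```

```text
the job is handed in; nothing more can be done
None
```

The bearing block was tipped flat with its collar up and pushed until its former top end sat square and flush against the backstop; in the final pictures the two-bore block and spacer looked unmoved, the robot was clear, and the job was handed in after about 11.4 s (no verdict returned).

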